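# Set up the sandwich press and hold its stamp ready

### The job

Lower the wooden mould frame over the two pins of the press base until it sits flush, and let go of it. Then lift the stamp by its handle, carry it clear over the racks and finish while still holding it, still and level, a finger's breadth (1 to 2 cm) above the frame's mouth, centred and lined up with the opening and not touching it, so that the cook can slip the bread in. Do not bump the racks, and leave the other things on the counter where they are.

Things in the scene. Friction and masses are not known exactly. Their poses are not given: they have to be found in the camera images.
- press_base: Wooden slab fixed to the counter, 190 (x) x 76 (y) x 18 mm high, in one of three places (left, middle, right) between which the racks stand; turned up to 26 degrees from world x. Origin: centre of its underside, z up. Two upright 10 mm steel pins at x = +72 and -72 mm, y = 0, rise 26 mm above its top, the last 7 mm tapered.
- frame: Loose wooden mould frame, about 0.22 kg, flat on the counter in another place, turned up to 26 degrees. Origin: centre of its underside, x lengthwise, z up. Plate 176 x 58 x 12 mm with 15 mm through holes for the pins at x = +72 and -72 mm, y = 0. Grip its collar from above across 58 mm (along y). Seated, its underside is 18 mm above the counter, its x along the base's x, either way round.
- frame_mouth (a point): Centre of the frame's mouth at the rim, 40 mm above the frame's origin, axes as the frame's. The mouth is a rectangular through opening 110 (x) x 44 (y) mm in the frame's middle; round it stands a collar 124 (x) x 58 (y) mm outside, walls 7 mm, its rim 40 mm above the frame's underside.
- stamp: Loose wooden stamp, about 0.2 kg, upright in the remaining place, turned up to 26 degrees. Origin: centre of its underside, x lengthwise, z up. Foot 96 (x) x 28 (y) x 22 mm high; two 14 mm posts at x = +25 and -25 mm carry a handle bar 84 (x) x 18 (y) x 24 mm high, from 55 to 79 mm above the underside. Grip the bar across its 18 mm (along y).
- plate_rack: Steel rack with small white plates on edge, fixed to the counter between the left and middle places: 250 (x, about along world x) x 50 (y) mm, 148 mm high. Origin: centre of its underside.
- spice_rack: Wooden tray with five spice jars in a row, all fixed, between the middle and right places: 250 (x) x 52 (y) mm, 104 mm high. Origin: centre of its underside.
- mug: Bystander: white mug, 76 mm across, 90 mm high, handle to its +y. Origin: centre of its underside.
- bowl: Bystander: blue bowl, 120 mm across, 50 mm high. Origin: centre of its underside.
- can: Bystander: tin can, 70 mm across, 100 mm high. Origin: centre of its underside.
- salt_jar: Bystander: glass jar, 48 mm across, 85 mm high, near the robot end of the plate rack. Origin: centre of its underside.
- honey_jar: Bystander: amber jar, 54 mm across, 75 mm high, near the robot end of the spice rack. Origin: centre of its underside.
- spatula: Bystander: kitchen spatula lying flat at the far left, its length along its own x.
Mind the look-alikes: they are no part of the job. Leave any purple or turquoise look-alike of the stamp alone.

How it is judged:
By the outcome, as a careful person would: the job done as asked, in the order asked, and still so for the second after the job is handed in, while the arm keeps its last pose, push and grip.
It also fails if it takes over 72 s, if anything falls off the work surface, if the arm or the gripper's body presses on something with over 40 N, if the wrist force passes 120 N, or if a joint passes its speed limit or range.

### The arm

A 7-joint arm with a two-finger parallel gripper is mounted at the origin on the work surface. World frame = base frame: x ahead of the robot, y to its left, z up, the work surface at z = 0. Lengths are in m, angles in rad, forces in N, time in s.
With the tool pointing down it reaches from about 0.425 to 0.875 m from the base axis. Payload 9.9 kg.
Tool frame: the origin (TCP) lies at the very end of the fingers, on their centre line; the grasp point (between the pads) lies 19 mm behind it; z points along the fingers, y is the line along which they close (so a half turn about z gives the same grasp; the last joint's range is limited). The gripper opens to 85 mm and grips with 20 to 120 N. Pads are 22 mm wide; open, the fingers measure 114 mm over their backs; the gripper's body (76 mm by 85 mm) begins 54 mm behind the grasp point. The pads swing forward as they close: fully open they stand 13 mm farther back than shut.
Start: joints at [1.183, 0.576, 0.025, 1.437, -0.015, 1.129, -0.057], TCP at [0.202, -0.644, 0.231] pointing down, gripper open.
Joint ranges: [-2.76, 2.76], [-0.34, 2.15], [-1.52, 1.57], [0.19, 2.46], [-1.09, 4.23], [0.17, 1.99], [-2.82, 2.82]. Speed limits (rad/s): [2.22, 2.22, 3.01, 3.01, 3.14, 3.14, 3.14].

### API

Orientations are given as a rotation vector (axis times angle).
In Python, from rig import * gives the robot as it stands.
- The arm moves only by the tool apply_moves, never from a script. Its argument "commands" is a list of rows, each a list of 3 entries, a list of its own where there are three numbers: the opening, from -1 (shut) to 1 (fully open), then the shift along the tool's x, y, z scaled (see below), then the turn, a rotation vector about the tool's x, y, z scaled (see below). In form: [[jaw, [tx, ty, tz], [ax, ay, az]], ...]. A call has 1 to 20 rows; each row shifts and turns the commanded pose from where the row before left it, along the tool's axes as they then stand; what a row does not reach is not made up. The controller multiplies each number of a shift by 250 mm and each number of a turn by 2 rad. A row lasts 1/12 s, in which the tool goes at most 41.7 mm and 7.16 degrees, less where a joint would pass 70% of its speed; a pose out of reach is approached as far as the arm can. A call with a number of a shift or a turn outside -1 to 1 is refused whole. A call with a gripper value outside its range is refused whole. The fingers move at their own pace and stop on an object; the grip force is fixed at half the most. Time passes only in rows, so rows that do not move let the fingers close. It gives the time, the measured TCP pose, the force, the opening and the grip force at its end, in the units of the state.
- sense(): the state, without advancing time (a new reading comes with each control period).
- camera(name): name is "scene" or "top" or "wrist"; returns (picture, depth): 480x640x3 uint8, red, green, blue; 480x640 float32, m along the optical axis (not along the pixel's ray), 0 where there is no reading.
- camera_model(name): a dict with "fx", "fy", "cx", "cy" (pixels), "k1" (the pictures are not rectified: a ray, as slopes to the right and down, at radius r is drawn at 1 + k1 r^2 times it, then the intrinsics apply), "position" and "rotation" of the camera in the world. Camera axes: x right, y up, looking along -z (the intrinsics and any distortion apply to the point x, -y, -z); pixel columns grow to the right and rows downward; lengths in m; the calibration is good to about 2 mm. A picture is of the moment at which its call begins: read the wrist's pose just before it. camera_model takes no time and is no camera call; for the wrist camera it gives the pose at the moment of the call.
- close_job(): hands the job in; it is judged then, once.
The state is a dict: "time": time; "q": joint angles; "qvel": joint speeds; "tau": joint torques, N m; "eef_pos": TCP position; "eef_rot": TCP orientation; "ft_force": force on the tool from outside, world axes, zero at the start; "wrist_torque": the same for the moment, N m; "opening": finger opening in m; "finger_force": force on a finger pad.
Only numpy, scipy, OpenCV 4.12 (cv2) and the standard library are available. Lean on these libraries where they do the work, as an engineer would, in place of code of your own. Each camera call takes 0.05 s, during which the arm holds its last target. There are 200 camera calls.

## Working session

There is one attempt and no reset: what is moved stays moved. The work goes in short steps, Python scripts to look and compute and a tool call to move; the robot and the scene stay as the last step left them, time stands still between calls to the robot, and variables do not carry over. Pictures are saved under pics/ and viewed, at most 10 in all, crops included, and the job is handed in when it is done.

Besides the shell and the picture viewer there is one more tool, called after "Request:" as name(argument=value, ...), one argument or row to a line, values as JSON. apply_moves: Moves the arm, as the interface text tells. Shifts and turns lie within -1 to 1; 1 stands for 250 mm of shift or 2 rad of turn. Its arguments: {"type":"object","properties":{"commands":{"type":"array","items":{"type":"array"}}},"required":["commands"]}

```bash
ls; mkdir -p pics; python3 - <<'E'
from rig import *
import cv2,numpy as np
s=sense();print(s['time'],s['eef_pos'],s['eef_rot'],s['opening'])
for n in ['scene','top']:
    p,d=camera(n);cv2.imwrite(f'pics/{n}0.png',p[:,:,::-1]);np.savez(f'{n}0.npz',p=p,d=d)
    m=camera_model(n);print(n,m, (d==0).mean())
E
```

```text
pics
0.0 [ 0.20176591 -0.64364504  0.23042124] [-3.10378128e+00 -4.75076836e-01  5.54968311e-04] 0.08535110497217864
scene {'fx': 576.1212628554997, 'fy': 576.1212628554997, 'cx': 316.9095418850492, 'cy': 247.13239976862513, 'k1': -0.15763856944970306, 'position': array([1.12466325, 0.65692348, 1.07021546]), 'rotation': array([0.32284141, 0.84629344, 2.32679583])} 0.004150390625
top {'fx': 620.2731475293937, 'fy': 620.2731475293937, 'cx': 309.9337607682926, 'cy': 248.83735408072255, 'k1': -0.15790207608383397, 'position': array([0.42410525, 0.03355996, 1.75625025]), 'rotation': array([ 0.04746894, -0.06528062, -1.57499961])} 0.004026692708333333
```

View pics/top0.png

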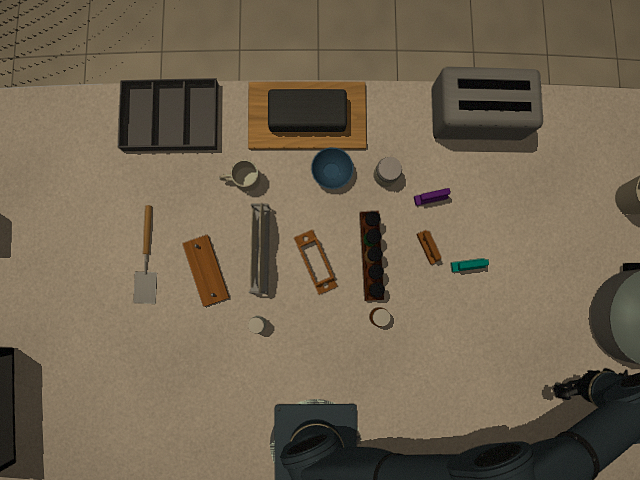

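View pics/scene0.png

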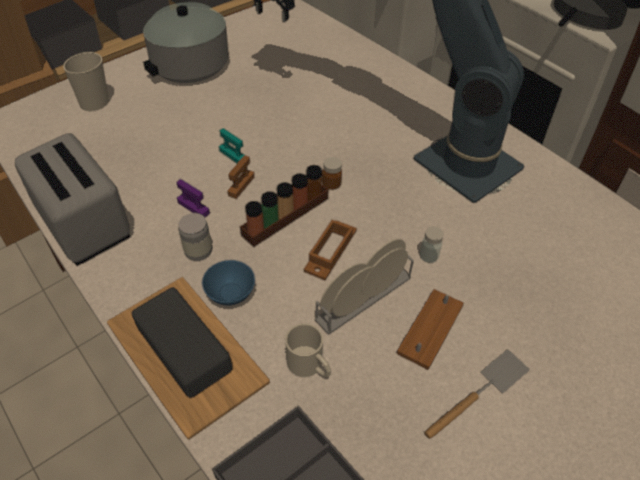

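The top view shows the base at px (205,270), the frame at (316,262) and the stamp at (430,247). The purple look-alike is at (433,198) and the turquoise one at (469,266). The scene view agrees: base (431,328), frame (330,248), stamp (240,176).

```bash
cat > h.py <<'E'
from rig import *
import cv2,numpy as np
from scipy.spatial.transform import Rotation as R
def KD(m):
    return np.array([[m['fx'],0,m['cx']],[0,m['fy'],m['cy']],[0,0,1.]]),m['k1']
def rays(m,uv):
    """unit-depth rays in world; r_d = r(1+k1 r^2)"""
    K,k=KD(m)
    n=cv2.undistortPoints(np.asarray(uv,float).reshape(-1,1,2),K,np.array([k,0,0,0,0.]))[:,0]
    return R.from_rotvec(m['rotation']).apply(np.c_[n[:,0],-n[:,1],-np.ones(len(n))])
def onplane(m,uv,z):
    r=rays(m,uv);o=m['position'];return o+r*((z-o[2])/r[:,2])[:,None]
def cloud(m,d,mask):
    v,u=np.nonzero(mask&(d>0));r=rays(m,np.c_[u,v]);return m['position']+r*d[v,u][:,None],np.c_[u,v]
def tri(m1,p1,m2,p2):
    """nearest points of two rays"""
    a=rays(m1,[p1])[0];b=rays(m2,[p2])[0];w=m2['position']-m1['position']
    t=np.linalg.lstsq(np.c_[a,-b],w,rcond=None)[0]
    A=m1['position']+t[0]*a;B=m2['position']+t[1]*b;return (A+B)/2,np.linalg.norm(A-B)
def wood(p):
    h=cv2.cvtColor(p,cv2.COLOR_RGB2HSV);return (h[...,0]>=5)&(h[...,0]<=16)&(h[...,1]>125)&(h[...,2]>50)
def rect(P):
    (c,s,a)=cv2.minAreaRect((P[:,:2]*1000).astype(np.float32))
    if s[0]<s[1]: a+=90;s=s[::-1]
    a=(a+90)%180-90
    return np.round(c,1),np.round(s,1),round(a,1)
E
python3 - <<'E'
from h import *
for n in ['top','scene']:
    z=np.load(n+'0.npz');p,d=z['p'],z['d'];m=camera_model(n);w=wood(p)
    nl,lab,st,ce=cv2.connectedComponentsWithStats(w.astype(np.uint8))
    for i in range(1,nl):
        if st[i,4]<60: continue
        P,uv=cloud(m,d,lab==i)
        top=np.percentile(P[:,2],90)
        T=P[abs(P[:,2]-top)<.008]
        print(n,ce[i].round(),st[i,4],'z%',np.percentile(P[:,2],[5,50,95]).round(3),'all',rect(P),'top',rect(T))
E
```

```text
top [305. 119.] 3000 z% [0.01  0.018 0.025] all (array([936.8,  20.1]), array([341.9, 202.8]), 90.0) top (array([935.3,  20.5]), array([339. , 199.7]), 90.0)
top [147. 229.] 192 z% [0.01  0.018 0.026] all (array([608., 477.]), array([138.1,  17.6]), -2.4) top (array([606.2, 476.4]), array([134.6,  16.3]), -2.4)
top [364. 224.] 62 z% [0.003 0.038 0.081] all (array([ 617.7, -134.6]), array([50.1, 23.4]), 34.8) top (array([ 611.9, -139.5]), array([40.8,  9.4]), 13.8)
top [315. 261.] 618 z% [0.001 0.02  0.045] all (array([513.9,  -2.6]), array([175.9,  61.2]), 23.4) top (array([5.149e+02, 2.000e-01]), array([124.2,  57.1]), 23.2)
top [429. 246.] 363 z% [0.015 0.071 0.084] all (array([ 552.4, -320.3]), array([96.1, 26.7]), 25.1) top (array([ 553.9, -320.5]), array([83.3, 17.1]), 23.9)
top [205. 270.] 1760 z% [0.012 0.018 0.026] all (array([490.2, 308.9]), array([189.4,  76.2]), 19.0) top (array([490.4, 308.7]), array([189. ,  75.8]), 18.9)
top [368. 272.] 80 z% [-0.002  0.015  0.076] all (array([ 481.6, -151.7]), array([65.7, 24.2]), -3.8) top (array([ 481.3, -146.1]), array([60.4,  9.9])
[... 1276 characters left out ...]
ay([ 635. , -141.2]), array([36.1, 15.5]), -28.8)
scene [328. 249.] 1094 z% [0.008 0.024 0.041] all (array([ 5.185e+02, -4.000e-01]), array([178.9,  59.5]), 23.9) top (array([517.6,  -1.5]), array([129.4,  59.5]), 22.8)
scene [191. 368.] 7120 z% [0.014 0.018 0.021] all (array([941.2,  21. ]), array([340.1, 197.8]), -90.0) top (array([941.2,  21. ]), array([340.1, 197.8]), -90.0)
scene [430. 329.] 2453 z% [0.013 0.017 0.02 ] all (array([494.6, 308.6]), array([192.8,  74.5]), 18.8) top (array([494.6, 308.6]), array([192.8,  74.5]), 18.8)
scene [451. 415.] 492 z% [0.013 0.017 0.021] all (array([611.6, 477.6]), array([136.9,  16.8]), -2.5) top (array([612.1, 477.9]), array([135.8,  16.2]), -2.5)
```

```bash
cat >> h.py <<'E'
def plan(x,y,z,yaw):
    """shift along present tool axes and z-turn (units of moves) to a downward pose with tool x at yaw deg"""
    s=sense();T=R.from_rotvec(s['eef_rot']);d=T.inv().apply(np.array([x,y,z])-s['eef_pos'])
    c,n=np.cos(np.radians(yaw)),np.sin(np.radians(yaw))
    G=R.from_matrix(np.array([[c,n,0],[n,-c,0],[0,0,-1]]).T if 0 else np.c_[[c,n,0],[n,-c,0],[0,0,-1]])
    print('shift',(d/.25).round(4),'turn',((T.inv()*G).as_rotvec()/2).round(4))
E
python3 - <<'E'
from h import *
m=camera_model('wrist');s=sense();T=R.from_rotvec(s['eef_rot']);print(T.as_matrix().round(3))
print(T.inv().apply(m['position']-s['eef_pos']),(T.inv()*R.from_rotvec(m['rotation'])).as_matrix().round(3),m['fx'],m['k1'])
plan(.515,0,.30,23.2)
E
```

```text
[[ 0.954  0.299 -0.001]
 [ 0.299 -0.954  0.001]
 [-0.    -0.001 -1.   ]]
[ 0.07989881  0.00043267 -0.14210649] [[ 0.001  0.95   0.312]
 [ 1.    -0.001 -0.   ]
 [ 0.     0.312 -0.95 ]] 346.1593358968471 0.018110094079821903
shift [ 1.9657 -2.0825 -0.2749] turn [-0.0007 -0.     -0.0505]
```

Request:
apply_moves(
  commands=[
    [1,[0.098,-0.104,-0.006],[0,0,0]],
    [1,[0.098,-0.104,-0.006],[0,0,0]],
    [1,[0.098,-0.104,-0.006],[0,0,0]],
    [1,[0.098,-0.104,-0.006],[0,0,0]],
    [1,[0.098,-0.104,-0.006],[0,0,0]],
    [1,[0.098,-0.104,-0.006],[0,0,0]],
    [1,[0.098,-0.104,-0.006],[0,0,0]],
    [1,[0.098,-0.104,-0.006],[0,0,0]],
    [1,[0.098,-0.104,-0.006],[0,0,0]],
    [1,[0.098,-0.104,-0.006],[0,0,0]],
    [1,[0.098,-0.104,-0.006],[0,0,0]],
    [1,[0.098,-0.104,-0.006],[0,0,0]],
    [1,[0.098,-0.104,-0.006],[0,0,0]],
    [1,[0.098,-0.104,-0.006],[0,0,0]],
    [1,[0.098,-0.104,-0.006],[0,0,0]],
    [1,[0.098,-0.104,-0.006],[0,0,0]],
    [1,[0.098,-0.104,-0.006],[0,0,0]],
    [1,[0.098,-0.104,-0.006],[0,0,0]],
    [1,[0.098,-0.104,-0.006],[0,0,0]],
    [1,[0.098,-0.104,-0.006],[0,0,0]],
  ],
)

```text
time: 1.77
eef_pos: [0.5142, 0.0003, 0.2612]
eef_rot: [3.105, 0.475, -0.001]
ft_force: [1.1, -0.4, 0.5]
opening: 0.0855
finger_force: 0.0
```

```bash
python3 -c "
from h import *
plan(.515,0,.24,23.2)"
```

```text
shift [0.0028 0.0023 0.0849] turn [-0.      0.0002 -0.0506]
```

Request:
apply_moves(
  commands=[
    [1,[0.003,0.002,0.042],[0,0,-0.025]],
    [1,[0,0,0.042],[0,0,-0.0256]],
    [1,[0,0,0],[0,0,0]],
    [1,[0,0,0],[0,0,0]],
  ],
)

```text
time: 2.1
eef_pos: [0.5143, -0.0018, 0.2399]
eef_rot: [-3.078, -0.629, 0.003]
ft_force: [0.4, -0.3, 0.2]
opening: 0.0854
finger_force: 0.0
```

```bash
cat > w.py <<'E'
from h import *
import sys
def shot(tag):
    s=sense();m=camera_model('wrist');p,d=camera('wrist');cv2.imwrite(f'pics/{tag}.png',p[:,:,::-1]);np.savez(tag+'.npz',p=p,d=d,m=m,e=s['eef_pos'],r=s['eef_rot']);return p,d,m,s
if __name__=='__main__':
    p,d,m,s=shot(sys.argv[1]);print(s['eef_pos'],s['eef_rot'])
    w=wood(p);nl,lab,st,ce=cv2.connectedComponentsWithStats(w.astype(np.uint8))
    for i in range(1,nl):
        if st[i,4]<400: continue
        P,uv=cloud(m,d,lab==i);print(ce[i].round(),st[i,:],np.percentile(P[:,2],[2,25,50,75,98]).round(4),rect(P))
        for z in map(float,sys.argv[2:]):
            T=P[abs(P[:,2]-z)<.004]
            if len(T)>20: print('  z',z,len(T),T[:,2].mean().round(4),rect(T))
E
python3 w.py w1 .012 .04
```

```text
[ 0.51426918 -0.00178503  0.23986572] [-3.07769481e+00 -6.29188146e-01  2.68372697e-03]
[ 34. 101.] [    0     0    75   197 12676] [0.0043 0.0167 0.0174 0.018  0.0192] (array([490.8, 302.1]), array([185.4,  73.8]), 16.4)
  z 0.012 1237 0.013 (array([495.8, 290.7]), array([180.7,  69.5]), 6.8)
[322. 191.] [ 292  114   60  160 4958] [0.008  0.0116 0.0292 0.0393 0.0407] (array([515.2,  -2.7]), array([175.2,  58.5]), 23.2)
  z 0.012 2047 0.0115 (array([515. ,  -2.3]), array([175.2,  57.5]), 23.3)
  z 0.04 2234 0.0394 (array([515.5,  -2.3]), array([123.1,  57.6]), 23.4)
[455. 244.] [  381   124   168   269 10798] [0.0031 0.0214 0.0344 0.0541 0.0856] (array([ 495.2, -115.8]), array([314.6, 148.7]), 4.3)
  z 0.012 873 0.0121 (array([ 503.3, -159.3]), array([302.9,  50.4]), 3.1)
  z 0.04 764 0.04 (array([ 500.5, -158.9]), array([308.4,  49.2]), 2.8)
[606. 285.] [ 566  234   74  105 5096] [0.0045 0.0208 0.0232 0.067  0.079 ] (array([ 549.5, -324.1]), array([110.9,  31.5]), 26.2)
  z 0.012 479 0.0119 (array([ 553.5, -309.6]), array([97.2, 22.4]), 11.4)
  z 0.04 171 0.0397 (array([ 555.1, -317.8]), array([61.2,  8.5]), 24.6)
```

View pics/w1.png

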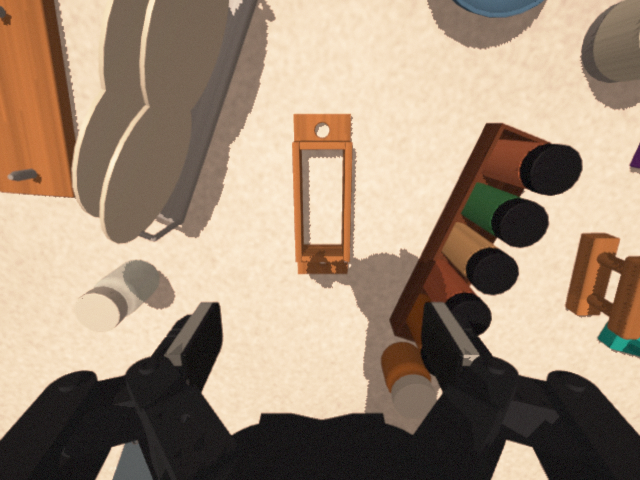

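The wrist view shows the frame at px (322,191), clear of both racks. The hole is at (322,130), and the pins of the base are visible at the left edge. Next I measure the base the same way, so that camera bias cancels.

```bash
python3 -c "
from h import *
plan(.491,.3085,.24,18.9)"
```

```text
shift [ 0.3996 -1.1796  0.0016] turn [-0.0001  0.0003  0.0363]
```

Request:
apply_moves(
  commands=[
    [1,[0.04,-0.118,0],[0,0,0]],
    [1,[0.04,-0.118,0],[0,0,0]],
    [1,[0.04,-0.118,0],[0,0,0]],
    [1,[0.04,-0.118,0],[0,0,0]],
    [1,[0.04,-0.118,0],[0,0,0]],
    [1,[0.04,-0.118,0],[0,0,0]],
    [1,[0.04,-0.118,0],[0,0,0]],
    [1,[0.04,-0.118,0],[0,0,0]],
    [1,[0.04,-0.118,0],[0,0,0]],
    [1,[0.04,-0.118,0.002],[0,0,0]],
    [1,[0,0,0],[0,0,0.036]],
    [1,[0,0,0],[0,0,0]],
    [1,[0,0,0],[0,0,0]],
  ],
)

```text
time: 3.23
eef_pos: [0.4908, 0.3081, 0.2402]
eef_rot: [3.097, 0.52, 0.001]
ft_force: [0.8, 0.1, 0.3]
opening: 0.0854
finger_force: 0.0
```

```bash
python3 w.py w2 .018
```

```text
[0.49084695 0.30814104 0.24022889] [3.09745286e+00 5.20439594e-01 8.63169498e-04]
[186.  48.] [ 166    0   43  103 2208] [0.0095 0.0151 0.0174 0.0184 0.02  ] (array([586.1, 476.8]), array([94.1, 19. ]), -1.6)
  z 0.018 1838 0.0175 (array([585.3, 477.2]), array([92.5, 17.6]), -2.2)
[322. 191.] [  284   107    76   174 12049] [0.0159 0.017  0.0175 0.018  0.019 ] (array([492.1, 307. ]), array([188.4,  77.2]), 18.9)
  z 0.018 11997 0.0175 (array([491.8, 307.9]), array([188.4,  75.5]), 19.0)
[591. 265.] [ 543  189   97  146 9249] [0.0024 0.0117 0.0235 0.0366 0.0405] (array([506.2,  37.9]), array([209.6, 141.2]), 23.7)
  z 0.018 1266 0.0181 (array([5.149e+02, 3.000e-01]), array([124.4,  56.8]), 23.0)
[630. 408.] [613 390  27  45 711] [0.0031 0.0109 0.0193 0.0277 0.0425] (array([455.1,  35.6]), array([439.5,  39.4]), 66.0)
  z 0.018 170 0.0177 (array([ 367.6, -155.9]), array([32.4,  7.9]), -14.9)
```

View pics/w2.png

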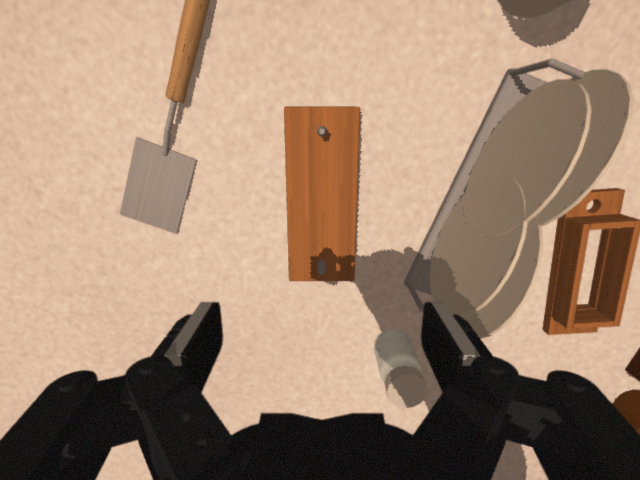

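The base is centred at px (322,191), with pins at (321,131) and (321,268). It matches the frame layout. I check the pin tops and the frame hole by rays and two views.

```bash
python3 - <<'E'
from h import *
z1=np.load('w1.npz',allow_pickle=True);z2=np.load('w2.npz',allow_pickle=True)
m1=z1['m'].item();m2=z2['m'].item()
b=np.array([491.9,307.6,0])/1000;a=np.radians(19);ux=np.array([np.cos(a),np.sin(a),0]);uy=np.array([-ux[1],ux[0],0])
P,uv=cloud(m2,z2['d'],np.ones((480,640),bool))
q=np.c_[(P-b)@ux,(P-b)@uy]
for s in(1,-1):
    k=(np.hypot(q[:,0]-s*.072,q[:,1])<.012)&(P[:,2]>.038)&(P[:,2]<.06)
    print('pin',s,k.sum(),(q[k].mean(0)*1000).round(1),P[k,2].max().round(4),uv[k].mean(0))
# base outline on plane
w=wood(z2['p']);l=cv2.connectedComponents(w.astype(np.uint8))[1];k=l==l[200,322]
v,u=np.nonzero(k);print('base plane',rect(onplane(m2,np.c_[u,v],.018)))
# base pin in view 1 gray at (22,175): two-view height of frame hole/pin
f=np.array([515.3,-2.4,0])/1000;a=np.radians(23.3);fx=np.array([np.cos(a),np.sin(a),0]);fy=np.array([-fx[1],fx[0],0])
p=z1['p'];h=~wood(p)[118:141,306:340];nl,l,st,ce=cv2.connectedComponentsWithStats(h.astype(np.uint8));
for i in range(1,nl):
    if st[i,4]>30:
        c=ce[i]+[306,118];o=onplane(m1,[c],.012)[0]-f;print('hole',c,st[i,4],(o@fx*1e3).round(1),(o@fy*1e3).round(1))
# frame hole in view 2 near (593,205)
p=z2['p'];h=~wood(p)[196:214,580:606];nl,l,st,ce=cv2.connectedComponentsWithStats(h.astype(np.uint8))
for i in range(1,nl):
    if st[i,4]>20:
        c2=ce[i]+[580,196];print('hole v2',c2,st[i,4],onplane(m2,[c2],.012).round(4),'tri',tri(m1,[322,130],m2,c2))
E
```

```text
pin 1 70 [72.3  0.4] 0.0449 [321.51428571 130.67142857]
pin -1 52 [-70.1   0.3] 0.0448 [321.36538462 270.05769231]
base plane (array([492.4, 308. ]), array([187.1,  75.1]), 18.9)
hole [321.89265537 129.96610169] 177 72.0 0.2
hole v2 [581.66666667 197.66666667] 21 [[0.5852 0.0441 0.012 ]] tri (array([ 0.58365735,  0.02619579, -0.01054675]), np.float64(0.0053849190547767935))
hole v2 [589.52830189 204.90566038] 53 [[0.581  0.0319 0.012 ]] tri (array([0.58126905, 0.02608314, 0.00492293]), np.float64(2.2462898266921426e-05))
```

```bash
python3 -c "
from h import *
plan(.5153,-.0024,.24,23.3)"
```

```text
shift [-0.313   1.2037  0.0017] turn [ 0.0005 -0.0002 -0.0371]
```

Request:
apply_moves(
  commands=[
    [1,[-0.0313,0.1204,0],[0,0,0]],
    [1,[-0.0313,0.1204,0],[0,0,0]],
    [1,[-0.0313,0.1204,0],[0,0,0]],
    [1,[-0.0313,0.1204,0],[0,0,0]],
    [1,[-0.0313,0.1204,0],[0,0,0]],
    [1,[-0.0313,0.1204,0],[0,0,0]],
    [1,[-0.0313,0.1204,0],[0,0,0]],
    [1,[-0.0313,0.1204,0],[0,0,0]],
    [1,[-0.0313,0.1204,0],[0,0,0]],
    [1,[-0.0313,0.1204,0],[0,0,0]],
    [1,[0,0,0.1],[0,0,-0.037]],
    [1,[0,0,0.1],[0,0,0]],
    [1,[0,0,0.1],[0,0,0]],
    [1,[0,0,0.1],[0,0,0]],
    [1,[0,0,0.1],[0,0,0]],
    [1,[0,0,0.1],[0,0,0]],
    [1,[0,0,0],[0,0,0]],
    [1,[0,0,0],[0,0,0]],
  ],
)

```text
time: 4.78
eef_pos: [0.5141, -0.0023, 0.0896]
eef_rot: [3.077, 0.633, -0.004]
ft_force: [-0.3, 0.2, 0.4]
opening: 0.0855
finger_force: 0.0
```

```bash
python3 -c "
from h import *
plan(.5153,-.0024,.009,23.3)"
```

```text
shift [0.005  0.0022 0.3226] turn [-0.0002  0.0011 -0.0003]
```

Request:
apply_moves(
  commands=[
    [1,[0.005,0.002,0.08],[0,0.001,0]],
    [1,[0,0,0.08],[0,0,0]],
    [1,[0,0,0.08],[0,0,0]],
    [1,[0,0,0.05],[0,0,0]],
    [1,[0,0,0.032],[0,0,0]],
    [1,[0,0,0],[0,0,0]],
    [-1,[0,0,0],[0,0,0]],
    [-1,[0,0,0],[0,0,0]],
    [-1,[0,0,0],[0,0,0]],
    [-1,[0,0,0],[0,0,0]],
    [-1,[0,0,0],[0,0,0]],
    [-1,[0,0,0],[0,0,0]],
  ],
)

```text
time: 5.78
eef_pos: [0.5172, -0.001, 0.0109]
eef_rot: [3.077, 0.635, 0.007]
ft_force: [-0.8, -0.4, 7.2]
opening: 0.0572
finger_force: 63.7
```

```bash
python3 -c "
from h import *
plan(.5153,-.0024,.009,23.3);s=sense();print(s['eef_pos'],s['wrist_torque'])"
```

```text
shift [-0.0092  0.0019  0.0074] turn [ 0.0005 -0.0021  0.0001]
[ 0.51722382 -0.00104908  0.01085194] [ 0.05891099  0.29565598 -0.00580253]
```

Request:
apply_moves(
  commands=[
    [-1,[0,0,-0.04],[0,0,0]],
    [-1,[0,0,-0.08],[0,0,0]],
    [-1,[0,0,-0.1],[0,0,0]],
    [-1,[0,0,-0.1],[0,0,0]],
    [-1,[0,0,-0.1],[0,0,0]],
    [-1,[0,0,-0.1],[0,0,0]],
    [-1,[0,0,-0.1],[0,0,0]],
    [-1,[0,0,-0.1],[0,0,0]],
    [-1,[0,0,-0.1],[0,0,0]],
    [-1,[0,0,-0.08],[0,0,0]],
    [-1,[0,0,-0.04],[0,0,0]],
    [-1,[0,0,0],[0,0,0]],
    [-1,[0,0,0],[0,0,0]],
  ],
)

```text
time: 6.87
eef_pos: [0.5156, -0.0013, 0.2444]
eef_rot: [-3.077, -0.635, -0.004]
ft_force: [-0.9, -0.3, -2.1]
opening: 0.0569
finger_force: 65.1
```

```bash
cat > held.py <<'E'
from w import *
def held(tag):
    p,d,m,s=shot(tag);T=R.from_rotvec(s['eef_rot'])
    P,uv=cloud(m,d,wood(p));q=T.inv().apply(P-s['eef_pos'])
    return q,uv,s
if __name__=='__main__':
    q,uv,s=held(sys.argv[1]);k=(abs(q[:,0])<.13)&(abs(q[:,1])<.06)&(q[:,2]>-.06)&(q[:,2]<.04)
    q=q[k];print(s['eef_pos'],s['opening'],k.sum(),np.percentile(q[:,2],[2,25,50,75,98]).round(4))
    for lo in np.arange(-.06,.04,.008):
        t=q[(q[:,2]>=lo)&(q[:,2]<lo+.008)]
        if len(t)>60: print(lo.round(3),len(t),rect(t),'x',np.percentile(t[:,0],[1,99]).round(4))
E
python3 held.py w3; python3 -c "
from h import *
plan(.5153,-.0024,.24,23.3)"
```

```text
[ 0.51559998 -0.00128966  0.24435635] 0.056902875020287326 29692 [-0.0295 -0.0283 -0.014  -0.0004  0.0068]
-0.036 8917 (array([10.6,  0.3]), array([100.2,  57.8]), 0.0) x [-0.0347  0.06  ]
-0.028 4486 (array([9.6, 0.3]), array([101.9,  59.9]), 0.2) x [-0.0351  0.0604]
-0.02 1866 (array([5.6, 1. ]), array([110.1,  55.5]), -0.6) x [-0.0445  0.0604]
-0.012 2059 (array([1.8, 8.3]), array([120.2,  64.9]), -2.8) x [-0.0575  0.0603]
-0.004 11098 (array([13.4,  0.4]), array([145.2,  58.2]), -0.1) x [-0.0576  0.0856]
0.004 1265 (array([5. , 0.4]), array([127. ,  44.4]), -0.1) x [-0.058   0.0639]
shift [-0.0013  0.0042  0.014 ] turn [-0.0002 -0.0004  0.0002]
```

View pics/w3.png

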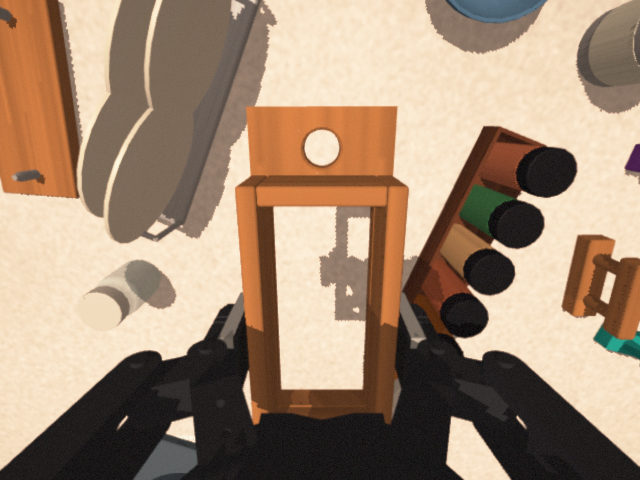

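The frame is held square in the gripper. The far hole is at px (322,147) and the plate's end edge at row 107.

```bash
python3 - <<'E'
from h import *
z=np.load('w3.npz',allow_pickle=True);m=z['m'].item();p=z['p'];d=z['d'];e=z['e'];T=R.from_rotvec(z['r'])
P,uv=cloud(m,d,wood(p));q=T.inv().apply(P-e)
k=(abs(q[:,0])<.1)&(abs(q[:,1])<.035)
pl=q[k&(q[:,0]>.064)&(q[:,0]<.084)];rm=q[k&(q[:,2]<-.0255)&(q[:,2]>-.034)]
zp=np.median(pl[:,2]);print('plate z',zp,'rim z',np.median(rm[:,2]))
print('rim tilt dz/dx,dz/dy',np.linalg.lstsq(np.c_[rm[:,:2],np.ones(len(rm))],rm[:,2],rcond=None)[0])
h=~wood(p)[122:172,296:348];nl,l,st,ce=cv2.connectedComponentsWithStats(h.astype(np.uint8))
i=1+np.argmax(st[1:,4]);c=ce[i]+[296,122];r=T.inv().apply(rays(m,[c])[0]);o=T.inv().apply(m['position']-e)
print('hole',c,st[i],o+r*((zp-o[2])/r[2]))
# mouth inner/outer columns of rim: lateral centre
print('rim y',np.percentile(rm[:,1],[1,99]),'plate y',np.percentile(pl[:,1],[1,99]),'plate x max',pl[:,0].max())
E
```

```text
plate z -0.0002657188876192961 rim z -0.028472848382871712
rim tilt dz/dx,dz/dy [ 0.00543485  0.00097318 -0.02854071]
hole [321.38498099 147.1891635 ] [   8    7   36   37 1052] [ 0.07075515  0.00033568 -0.00026572]
rim y [-0.02804585  0.02890727] plate y [-0.0280301   0.02875217] plate x max 0.08389265978296993
```

```bash
python3 -c "
from h import *
plan(.4936,.3088,.24,18.95)"
```

```text
shift [ 0.4118 -1.1733  0.0147] turn [-0.0002 -0.0003  0.0382]
```

Request:
apply_moves(
  commands=[
    [-1,[0.02,-0.06,0],[0,0,0]],
    [-1,[0.035,-0.1,0],[0,0,0]],
    [-1,[0.04,-0.113,0],[0,0,0]],
    [-1,[0.04,-0.113,0],[0,0,0]],
    [-1,[0.04,-0.113,0],[0,0,0]],
    [-1,[0.04,-0.113,0],[0,0,0]],
    [-1,[0.04,-0.113,0],[0,0,0]],
    [-1,[0.04,-0.113,0],[0,0,0]],
    [-1,[0.04,-0.113,0],[0,0,0]],
    [-1,[0.035,-0.1,0],[0,0,0]],
    [-1,[0.025,-0.072,0],[0,0,0]],
    [-1,[0.017,-0.05,0.01],[0,0,0.019]],
    [-1,[0,0,0.1],[0,0,0.0192]],
    [-1,[0,0,0.12],[0,0,0]],
    [-1,[0,0,0.12],[0,0,0]],
    [-1,[0,0,0.12],[0,0,0]],
    [-1,[0,0,0.1],[0,0,0]],
    [-1,[0,0,0.04],[0,0,0]],
    [-1,[0,0,0],[0,0,0]],
    [-1,[0,0,0],[0,0,0]],
  ],
)

```text
time: 8.58
eef_pos: [0.4944, 0.3089, 0.0916]
eef_rot: [3.099, 0.517, 0.001]
ft_force: [0.3, 0.0, -1.4]
opening: 0.0569
finger_force: 65.0
```

```bash
python3 -c "
from h import *
plan(.4936,.3088,.0295,18.95);print(sense()['ft_force'])"; python3 held.py w4
```

```text
shift [-0.0033 -0.0005  0.2485] turn [ 0.     -0.0002  0.    ]
[ 0.30247401  0.01762783 -1.37769574]
[0.494391   0.30894571 0.09162143] 0.056869218802164084 30132 [-0.0295 -0.0282 -0.0129 -0.0003  0.0083]
-0.036 8772 (array([10.6,  0.4]), array([99.9, 57.7]), -0.1) x [-0.0348  0.06  ]
-0.028 4569 (array([10. ,  0.4]), array([102.2,  59.9]), -1.6) x [-0.0348  0.0604]
-0.02 1896 (array([5.7, 0.3]), array([109.5,  55. ]), 0.1) x [-0.0444  0.0604]
-0.012 2024 (array([1.2, 0.4]), array([118.6,  55.3]), -0.1) x [-0.0575  0.0604]
-0.004 11222 (array([13.7,  0.6]), array([144.8,  58.1]), -0.1) x [-0.0576  0.086 ]
0.004 1649 (array([7.8, 0.4]), array([132.9,  44.5]), -0.2) x [-0.0581  0.0697]
```

View pics/w4.png

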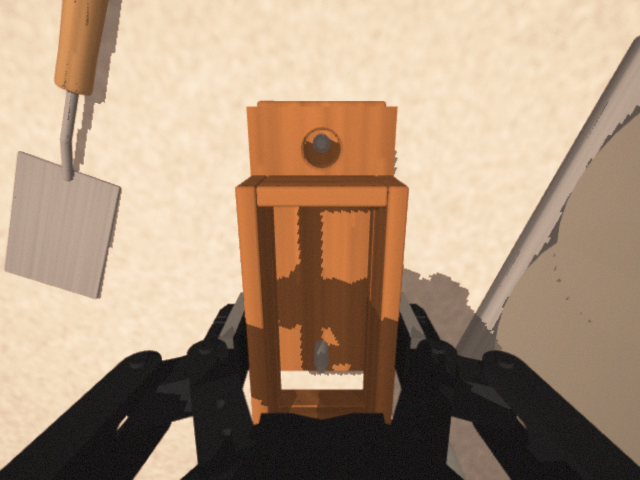

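The pin is visible through the hole at px (321,143), with the hole at (322,147). I check the pin tip position at its height against the hole.

```bash
python3 - <<'E'
from h import *
z=np.load('w4.npz',allow_pickle=True);m=z['m'].item();p=z['p'];e=z['e'];d=z['d'];T=R.from_rotvec(z['r'])
hs=cv2.cvtColor(p,cv2.COLOR_RGB2HSV)
def f(u0,u1,v0,v1,zw):
    g=(hs[v0:v1,u0:u1,1]<110).astype(np.uint8);nl,l,st,ce=cv2.connectedComponentsWithStats(g)
    for i in range(1,nl):
        if st[i,4]>25:
            x,y,w,h,a=st[i];dd=d[v0:v1,u0:u1][l==i]
            tip=(u0+x+w/2-.5,v0+y+ (w*.35)); 
            W=onplane(m,[tip],zw)[0];print('bbox',x+u0,y+v0,w,h,a,'tip tool',(T.inv().apply(W-e)*1e3).round(1))
f(300,345,125,170,.044);f(300,345,325,372,.044)
P,uv=cloud(m,d,np.ones(d.shape,bool));q=T.inv().apply(P-e)
for s in(1,-1):
    k=(P[:,2]>.038)&(P[:,2]<.047)&(np.hypot(q[:,0]-s*.072,q[:,1])<.009);print(s,k.sum(),(q[k].mean(0)*1e3).round(1),uv[k].min(0),uv[k].max(0))
E
```

```text
bbox 313 134 18 19 253 tip tool [71.3  0.4 47.6]
bbox 300 340 45 32 437 tip tool [-63.5   0.8  47.6]
1 208 [69.8  0.  50.1] [313 134] [329 151]
-1 141 [-72.8   0.2  50.1] [315 358] [327 372]
```

Request:
apply_moves(
  commands=[
    [-1,[-0.001,0,0.05],[0,0,0]],
    [-1,[0,0,0.05],[0,0,0]],
    [-1,[0,0,0.03],[0,0,0]],
    [-1,[0,0,0.02],[0,0,0]],
    [-1,[0,0,0.02],[0,0,0]],
    [-1,[0,0,0.015],[0,0,0]],
    [-1,[0,0,0],[0,0,0]],
  ],
)

```text
time: 9.22
eef_pos: [0.4946, 0.3089, 0.0455]
eef_rot: [-3.098, -0.517, -0.003]
ft_force: [0.2, 0.3, -1.3]
opening: 0.0571
finger_force: 65.2
```

```bash
python3 -c "
from h import *
plan(.4940,.3088,.0295,18.95);s=sense();print(s['ft_force'],s['wrist_torque'])"
```

```text
shift [-0.0024 -0.0003  0.0642] turn [-0.     -0.0009 -0.0001]
[ 0.15663242  0.28258591 -1.34659874] [-0.00482669  0.06712297 -0.062115  ]
```

Request:
apply_moves(
  commands=[
    [-1,[0,0,0.015],[0,-0.0005,0]],
    [-1,[0,0,0.015],[0,0,0]],
    [-1,[0,0,0.012],[0,0,0]],
    [-1,[0,0,0.01],[0,0,0]],
    [-1,[0,0,0.006],[0,0,0]],
    [-1,[0,0,0],[0,0,0]],
  ],
)

```text
time: 9.72
eef_pos: [0.4944, 0.3089, 0.0309]
eef_rot: [-3.099, -0.517, -0.001]
ft_force: [0.4, -0.1, -2.2]
opening: 0.057
finger_force: 65.2
```

Request:
apply_moves(
  commands=[
    [-1,[0,0,0.006],[0,0,0]],
    [-1,[0,0,0.004],[0,0,0]],
    [-1,[0,0,0],[0,0,0]],
  ],
)

```text
time: 9.97
eef_pos: [0.4947, 0.3091, 0.029]
eef_rot: [-3.098, -0.517, -0.002]
ft_force: [-0.7, -0.2, -1.5]
opening: 0.0571
finger_force: 65.3
```

Request:
apply_moves(
  commands=[
    [-1,[0,0,0.004],[0,0,0]],
    [-1,[0,0,0.003],[0,0,0]],
    [-1,[0,0,0],[0,0,0]],
  ],
)

```text
time: 10.22
eef_pos: [0.4947, 0.3091, 0.0289]
eef_rot: [-3.098, -0.517, -0.004]
ft_force: [-5.0, -4.0, 20.7]
opening: 0.0574
finger_force: 68.0
```

Request:
apply_moves(
  commands=[
    [-1,[0,0,-0.005],[0,0,0]],
    [1,[0,0,0],[0,0,0]],
    [1,[0,0,0],[0,0,0]],
    [1,[0,0,0],[0,0,0]],
    [1,[0,0,0],[0,0,0]],
    [1,[0,0,0],[0,0,0]],
    [1,[0,0,-0.04],[0,0,0]],
    [1,[0,0,-0.08],[0,0,0]],
    [1,[0,0,-0.1],[0,0,0]],
    [1,[0,0,-0.12],[0,0,0]],
    [1,[0,0,-0.12],[0,0,0]],
    [1,[0,0,-0.12],[0,0,0]],
    [1,[0,0,-0.12],[0,0,0]],
    [1,[0,0,-0.1],[0,0,0]],
    [1,[0,0,-0.06],[0,0,0]],
    [1,[0,0,0],[0,0,0]],
    [1,[0,0,0],[0,0,0]],
  ],
)

```text
time: 11.63
eef_pos: [0.4945, 0.309, 0.2445]
eef_rot: [-3.098, -0.517, -0.004]
ft_force: [-0.2, 0.3, -0.7]
opening: 0.0849
finger_force: 0.0
```

```bash
python3 w.py w5 .03 .058; python3 -c "
from h import *
plan(.5555,-.320,.24,23.6)"
```

```text
[0.4945306  0.30900725 0.24452497] [-3.09762896 -0.5166976  -0.00440575]
[189.  50.] [ 169    0   44  108 2275] [0.0098 0.0154 0.0173 0.0185 0.0201] (array([589.5, 476.5]), array([100.9,  18.4]), -1.4)
[321. 195.] [  285   112    74   171 11707] [0.0161 0.0174 0.0187 0.0393 0.0584] (array([491.9, 307.9]), array([188. ,  75.5]), 19.0)
  z 0.03 2222 0.0295 (array([492.8, 308. ]), array([176.1,  57.9]), 19.0)
  z 0.058 2475 0.0573 (array([493.3, 308.1]), array([123.6,  58.1]), 19.0)
[629. 407.] [612 391  28  44 734] [0.0028 0.0111 0.0202 0.0295 0.0451] (array([457.5,  34.4]), array([441.9,  39.7]), 65.9)
  z 0.03 116 0.0297 (array([ 365.1, -155. ]), array([23.9,  5.7]), -8.8)
shift [-0.5841  2.4581  0.0126] turn [-0.     -0.0005 -0.0407]
```

View pics/w5.png

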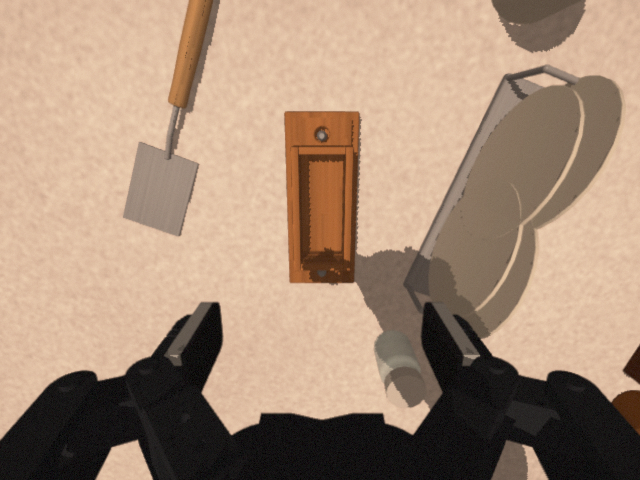

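The frame is seated: the pins show in the holes at px (321,134) and (321,271), the plate top is at 29.5 mm and the rim at 57.5 mm. Now the stamp.

Request:
apply_moves(
  commands=[
    [1,[-0.015,0.06,0],[0,0,0]],
    [1,[-0.0295,0.124,0],[0,0,0]],
    [1,[-0.0295,0.124,0],[0,0,0]],
    [1,[-0.0295,0.124,0],[0,0,0]],
    [1,[-0.0295,0.124,0],[0,0,0]],
    [1,[-0.0295,0.124,0],[0,0,0]],
    [1,[-0.0295,0.124,0],[0,0,0]],
    [1,[-0.0295,0.124,0],[0,0,0]],
    [1,[-0.0295,0.124,0],[0,0,0]],
    [1,[-0.0295,0.124,0],[0,0,0]],
    [1,[-0.0295,0.124,0],[0,0,0]],
    [1,[-0.0295,0.124,0],[0,0,0]],
    [1,[-0.0295,0.124,0],[0,0,0]],
    [1,[-0.0295,0.124,0],[0,0,0]],
    [1,[-0.0295,0.124,0],[0,0,0]],
    [1,[-0.0295,0.124,0],[0,0,0]],
    [1,[-0.0295,0.124,0],[0,0,0]],
    [1,[-0.0295,0.124,0],[0,0,0]],
    [1,[-0.0295,0.124,0],[0,0,0]],
    [1,[-0.0295,0.124,0],[0,0,0]],
  ],
)

```text
time: 13.35
eef_pos: [0.5529, -0.3112, 0.2417]
eef_rot: [-3.097, -0.516, 0.002]
ft_force: [0.5, -0.6, 0.4]
opening: 0.0853
finger_force: 0.0
```

Request:
apply_moves(
  commands=[
    [1,[-0.009,0.042,0.01],[0,0,-0.02]],
    [1,[0,0,0],[0,0,-0.0207]],
    [1,[0,0,0],[0,0,0]],
    [1,[0,0,0],[0,0,0]],
  ],
)

```text
time: 13.68
eef_pos: [0.5547, -0.3198, 0.2394]
eef_rot: [-3.074, -0.64, 0.001]
ft_force: [0.4, 0.4, -0.4]
opening: 0.085
finger_force: 0.0
```

```bash
python3 w.py w6 .022 .079
```

```text
[ 0.55471923 -0.3198028   0.23939023] [-3.07383814e+00 -6.39871573e-01  9.73420526e-04]
[170. 180.] [ 113   16  113  318 9467] [0.0029 0.0284 0.0379 0.0605 0.0854] (array([ 501.8, -165.9]), array([309.4,  56.2]), 5.2)
  z 0.022 623 0.0223 (array([ 504.3, -167.1]), array([299.3,  53.2]), 5.2)
  z 0.079 743 0.079 (array([ 539.2, -165.6]), array([215.5,  28.9]), 2.8)
[324. 204.] [ 311  156   27  102 2493] [0.0199 0.0221 0.0775 0.0784 0.0797] (array([ 556.3, -322.3]), array([95. , 27.3]), 24.0)
  z 0.022 718 0.0213 (array([ 556.3, -322.3]), array([95. , 27.3]), 24.0)
  z 0.079 1683 0.078 (array([ 556.4, -321.9]), array([82.2, 17.6]), 24.2)
```

View pics/w6.png

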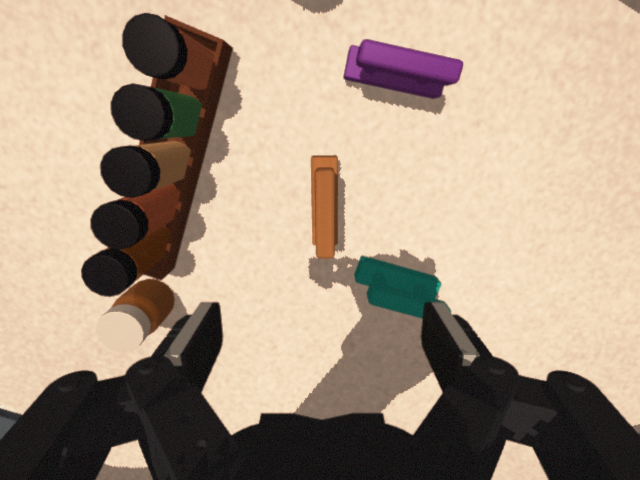

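The stamp is at px (324,204), with the turquoise look-alike close by at (398,285). I check finger clearance.

```bash
python3 - <<'E'
from h import *
a=np.radians(24.1);c=np.array([.5563,-.3221]);ux=np.array([np.cos(a),np.sin(a)]);uy=np.array([np.sin(a),-np.cos(a)])
for f in('w6','top0'):
    z=np.load(f+'.npz',allow_pickle=True);m=z['m'].item() if 'm' in z else camera_model('top')
    h=cv2.cvtColor(z['p'],cv2.COLOR_RGB2HSV);k=(h[...,0]>75)&(h[...,0]<100)&(h[...,1]>120);k=cv2.erode(k.astype(np.uint8),np.ones((2,2)))>0
    P,_=cloud(m,z['d'],k);k=(P[:,2]>.005)&(np.hypot(*(P[:,:2]-c).T)<.2);P=P[k];q=np.c_[(P[:,:2]-c)@ux,(P[:,:2]-c)@uy]*1e3
    n=abs(q[:,0])<18
    print(f,len(q),q.min(0).round(),q.max(0).round(),'near strip y min',q[n,1].min().round() if n.any() else None,P[:,2].max())
plan(.5563,-.3221,.12,24.1)
E
```

```text
w6 2991 [-115.   36.] [  8. 131.] near strip y min 40.0 0.25346686724609313
top0 278 [-121.   34.] [-75. 120.] near strip y min None 0.09265426813288458
shift [0.     0.0128 0.479 ] turn [-0.0008 -0.0001 -0.0048]
```

Request:
apply_moves(
  commands=[
    [0.2,[0,0.0128,0.05],[0,0,-0.005]],
    [0.2,[0,0,0.12],[0,0,0]],
    [0.2,[0,0,0.12],[0,0,0]],
    [0.2,[0,0,0.12],[0,0,0]],
    [0.2,[0,0,0.07],[0,0,0]],
    [0.2,[0,0,0],[0,0,0]],
    [0.2,[0,0,0],[0,0,0]],
  ],
)

```text
time: 14.32
eef_pos: [0.5566, -0.322, 0.1195]
eef_rot: [-3.07, -0.659, 0.001]
ft_force: [-0.0, 1.1, 0.1]
opening: 0.0509
finger_force: 0.0
```

```bash
python3 -c "
from h import *
plan(.5563,-.3221,.048,24.1)"
```

```text
shift [-0.001   0.0005  0.2859] turn [-0.001   0.0002  0.001 ]
```

Request:
apply_moves(
  commands=[
    [0.2,[-0.001,0,0.07],[-0.001,0,0.001]],
    [0.2,[0,0,0.07],[0,0,0]],
    [0.2,[0,0,0.07],[0,0,0]],
    [0.2,[0,0,0.05],[0,0,0]],
    [0.2,[0,0,0.026],[0,0,0]],
    [0.2,[0,0,0],[0,0,0]],
    [0.2,[0,0,0],[0,0,0]],
  ],
)

```text
time: 14.9
eef_pos: [0.5574, -0.323, 0.0498]
eef_rot: [3.07, 0.654, 0.003]
ft_force: [0.1, 0.1, 0.8]
opening: 0.0511
finger_force: 0.0
```

```bash
python3 -c "
from h import *
plan(.5563,-.3221,.048,24.1)"
```

```text
shift [-0.0026 -0.0052  0.007 ] turn [ 0.0013 -0.0008 -0.0003]
```

Request:
apply_moves(
  commands=[
    [0.2,[-0.002,-0.004,0.006],[0.001,-0.0005,0]],
    [0.2,[0,0,0],[0,0,0]],
    [-1,[0,0,0],[0,0,0]],
    [-1,[0,0,0],[0,0,0]],
    [-1,[0,0,0],[0,0,0]],
    [-1,[0,0,0],[0,0,0]],
    [-1,[0,0,0],[0,0,0]],
    [-1,[0,0,0],[0,0,0]],
    [-1,[0,0,0],[0,0,0]],
  ],
)

```text
time: 15.65
eef_pos: [0.5563, -0.3222, 0.048]
eef_rot: [3.072, 0.655, 0.001]
ft_force: [-0.7, 2.2, 5.2]
opening: 0.0172
finger_force: 59.5
```

```bash
python3 -c "
from h import *
plan(.5563,-.3221,.048,24.1)
s=sense();print(s['eef_pos'],s['wrist_torque'])"
```

```text
shift [ 0.0002 -0.0002  0.    ] turn [ 0.0002 -0.0002 -0.0003]
[ 0.55628519 -0.3221697   0.04800477] [0.20831239 0.24993405 0.00756782]
```

Request:
apply_moves(
  commands=[
    [-1,[0,0,-0.02],[0,0,0]],
    [-1,[0,0,-0.05],[0,0,0]],
    [-1,[0,0,-0.08],[0,0,0]],
    [-1,[0,0,-0.1],[0,0,0]],
    [-1,[0,0,-0.1],[0,0,0]],
    [-1,[0,0,-0.1],[0,0,0]],
    [-1,[0,0,-0.1],[0,0,0]],
    [-1,[0,0,-0.1],[0,0,0]],
    [-1,[0,0,-0.1],[0,0,0]],
    [-1,[0,0,-0.08],[0,0,0]],
    [-1,[0,0,-0.05],[0,0,0]],
    [-1,[0,0,-0.02],[0,0,0]],
    [-1,[0,0,0],[0,0,0]],
    [-1,[0,0,0],[0,0,0]],
  ],
)

```text
time: 16.82
eef_pos: [0.5557, -0.322, 0.2721]
eef_rot: [-3.072, -0.655, 0.001]
ft_force: [0.2, 0.3, -3.0]
opening: 0.0173
finger_force: 58.7
```

```bash
python3 held.py w7; python3 - <<'E'
from h import *
z=np.load('w7.npz',allow_pickle=True);m=z['m'].item();e=z['e'];T=R.from_rotvec(z['r'])
P,uv=cloud(m,z['d'],wood(z['p']));q=T.inv().apply(P-e);k=(abs(q[:,0])<.07)&(abs(q[:,1])<.03)&(abs(q[:,2])<.06);q=q[k]
b=q[q[:,2]<-.026];b=b[b[:,2]>np.median(b[:,2])-.003]
f=q[(q[:,2]>.02)&(q[:,2]<.034)&(q[:,0]>.043)]
for n,t in(('bar',b),('foot',f)):
    print(n,len(t),'x',np.percentile(t[:,0],[1,99]).round(4),'y',np.percentile(t[:,1],[1,99]).round(4),'z',np.median(t[:,2]).round(4),'yaw',rect(t))
    print('slopes',np.linalg.lstsq(np.c_[t[:,:2],np.ones(len(t))],t[:,2],rcond=None)[0].round(4))
plan(.4932,.3081,.27,19.0)
E
```

```text
[ 0.55569545 -0.32195051  0.27214618] 0.017273001204763234 11007 [-0.0315 -0.0306 -0.0299 -0.0249  0.0284]
-0.036 7731 (array([3.3, 0.5]), array([77.5, 17.2]), -0.0) x [-0.033   0.0406]
-0.028 711 (array([3.4, 0.6]), array([77.6, 18.1]), -0.4) x [-0.0327  0.042 ]
-0.02 265 (array([40. ,  0.4]), array([17.9,  4.4]), -90.0) x [0.0381 0.042 ]
0.02 1987 (array([22.2,  0.4]), array([51.5, 27.4]), -0.0) x [0.0054 0.0474]
0.028 211 (array([25.7,  0.4]), array([44.3, 27.4]), -0.2) x [0.0063 0.0478]
bar 8193 x [-0.033   0.0412] y [-0.0081  0.0091] z -0.0303 yaw (array([3.3, 0.4]), array([77.6, 18. ]), 0.0)
slopes [ 0.0094  0.0045 -0.0301]
foot 639 x [0.0431 0.0478] y [-0.0128  0.0134] z 0.027 yaw (array([45.5,  0.2]), array([26.9,  4.9]), -90.0)
slopes [ 6.924e-01  1.000e-04 -4.200e-03]
shift [ 0.8001 -2.4024  0.0087] turn [-0.0007  0.0006  0.0442]
```

View pics/w7.png

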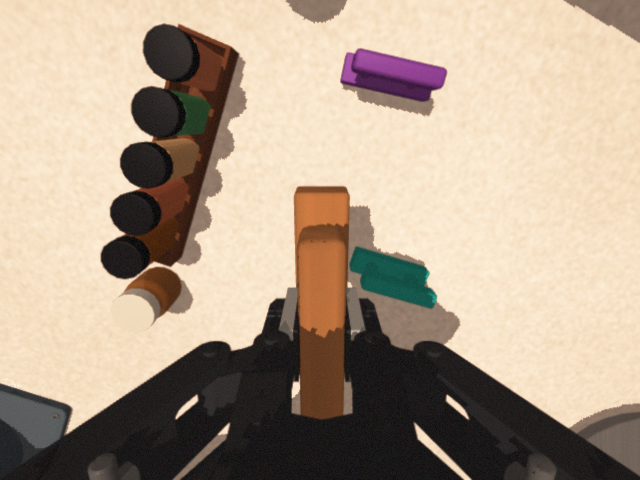

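The stamp is held square; its bar runs from px row 187 to 415 at column 322. I carry it over the racks, with the underside at about 0.22 m.

Request:
apply_moves(
  commands=[
    [-1,[0.01,-0.03,0],[0,0,0]],
    [-1,[0.02,-0.06,0],[0,0,0]],
    [-1,[0.03,-0.09,0],[0,0,0]],
    [-1,[0.04,-0.12,0],[0,0,0]],
    [-1,[0.04,-0.12,0],[0,0,0]],
    [-1,[0.04,-0.12,0],[0,0,0]],
    [-1,[0.04,-0.12,0],[0,0,0]],
    [-1,[0.04,-0.12,0],[0,0,0]],
    [-1,[0.04,-0.12,0],[0,0,0]],
    [-1,[0.04,-0.12,0],[0,0,0]],
    [-1,[0.04,-0.12,0],[0,0,0]],
    [-1,[0.04,-0.12,0],[0,0,0]],
    [-1,[0.04,-0.12,0],[0,0,0]],
    [-1,[0.04,-0.12,0],[0,0,0]],
    [-1,[0.04,-0.12,0],[0,0,0]],
    [-1,[0.04,-0.12,0],[0,0,0]],
    [-1,[0.04,-0.12,0],[0,0,0]],
    [-1,[0.04,-0.12,0],[0,0,0]],
    [-1,[0.04,-0.12,0],[0,0,0]],
    [-1,[0.03,-0.09,0],[0,0,0]],
  ],
)

```text
time: 18.53
eef_pos: [0.4969, 0.2562, 0.2722]
eef_rot: [-3.07, -0.66, 0.001]
ft_force: [0.4, 0.5, -1.5]
opening: 0.0169
finger_force: 58.7
```

Request:
apply_moves(
  commands=[
    [-1,[0.025,-0.075,0],[0,0,0]],
    [-1,[0.02,-0.06,0],[0,0,0]],
    [-1,[0.01,-0.03,0],[0,0,0.014]],
    [-1,[0,0,0],[0,0,0.015]],
    [-1,[0,0,0],[0,0,0.015]],
    [-1,[0,0,0],[0,0,0]],
    [-1,[0,0,0],[0,0,0]],
  ],
)

```text
time: 19.12
eef_pos: [0.4939, 0.296, 0.2723]
eef_rot: [3.098, 0.522, -0.001]
ft_force: [0.0, -0.2, -3.2]
opening: 0.0172
finger_force: 58.7
```

```bash
python3 -c "
from h import *
plan(.4931,.3085,.15,19.0)"
```

```text
shift [ 0.0137 -0.0481  0.489 ] turn [-0.      0.0004  0.0012]
```

Request:
apply_moves(
  commands=[
    [-1,[0.007,-0.024,0.04],[0,0,0.001]],
    [-1,[0.007,-0.024,0.07],[0,0,0]],
    [-1,[0,0,0.09],[0,0,0]],
    [-1,[0,0,0.09],[0,0,0]],
    [-1,[0,0,0.09],[0,0,0]],
    [-1,[0,0,0.07],[0,0,0]],
    [-1,[0,0,0.03],[0,0,0]],
    [-1,[0,0,0.009],[0,0,0]],
    [-1,[0,0,0],[0,0,0]],
    [-1,[0,0,0],[0,0,0]],
  ],
)

```text
time: 19.95
eef_pos: [0.4949, 0.3085, 0.1511]
eef_rot: [-3.098, -0.516, -0.002]
ft_force: [0.9, 0.6, -1.6]
opening: 0.0171
finger_force: 58.8
```

```bash
cat > fin.py <<'E'
from w import *
s=sense()
for n in('wrist','scene'):
    if n=='wrist': p,d,m,s=shot(sys.argv[1])
    else:
        p,d=camera(n);m=camera_model(n);cv2.imwrite('pics/'+sys.argv[1]+'s.png',cv2.resize(p[200:440,340:560,::-1],None,fx=2.5,fy=2.5))
    T=R.from_rotvec(s['eef_rot']);P,uv=cloud(m,d,wood(p));c=np.array([.4932,.3081,0]);a=np.radians(19)
    q=(P-c)@R.from_euler('z',a).as_matrix()*1e3
    k=(abs(q[:,0])<110)&(abs(q[:,1])<60);q=q[k]
    for nm,lo,hi,w in(('plate',27,33,30),('rim',54,61,33),('foot top',91,99,20),('bar',146,157,15)):
        t=q[(q[:,2]>lo)&(q[:,2]<hi)&(abs(q[:,1])<w)]
        if len(t)>15: print(n,nm,len(t),'x',np.percentile(t[:,0],[1,99]).round(1),'y',np.percentile(t[:,1],[1,99]).round(1),'z',np.percentile(t[:,2],[10,50,90]).round(1),rect(t/1000))
plan(.4931,.3085,.1215,19.0);print(sense()['eef_pos'],sense()['eef_rot'])
E
python3 fin.py w8
```

```text
wrist plate 2715 x [-20.4  87.2] y [-28.3  28.5] z [28.5 29.5 30.4] (array([19.7, -1.2]), array([136.5,  57.9]), 1.4)
wrist rim 3451 x [-37.6  61.6] y [-28.7  28.7] z [56.5 57.4 58.2] (array([ 9., -0.]), array([106.1,  58.2]), 0.0)
scene plate 279 x [-83.   90.6] y [-28.2  28.8] z [27.7 29.9 31.8] (array([2.5, 0.6]), array([177.3,  57.3]), -0.7)
scene rim 371 x [-59.9  65.1] y [-28.8  28.5] z [55.  56.9 59.4] (array([ 2.1, -0. ]), array([127.2,  57.8]), 0.2)
shift [-0.0079 -0.0027  0.1197] turn [-0.0003 -0.001  -0.0008]
[0.49513749 0.30847506 0.15143763] [-3.09797066e+00 -5.15889597e-01 -2.80850403e-03]
```

Request:
apply_moves(
  commands=[
    [-1,[-0.006,-0.002,0.03],[0,-0.0008,-0.0006]],
    [-1,[0,0,0.04],[0,0,0]],
    [-1,[0,0,0.03],[0,0,0]],
    [-1,[0,0,0.015],[0,0,0]],
    [-1,[0,0,0.004],[0,0,0]],
    [-1,[0,0,0],[0,0,0]],
    [-1,[0,0,0],[0,0,0]],
    [-1,[0,0,0],[0,0,0]],
  ],
)

```text
time: 20.72
eef_pos: [0.4932, 0.3081, 0.1208]
eef_rot: [-3.099, -0.518, 0.002]
ft_force: [-0.5, 0.8, -1.8]
opening: 0.0177
finger_force: 58.8
```

```bash
python3 fin.py w9; sed -i 's/ab/ab/' fin.py
```

```text
wrist plate 3626 x [-20.4  87.5] y [-28.4  28.4] z [28.5 29.5 30.6] (array([26.8,  0. ]), array([121.6,  58. ]), 0.0)
wrist rim 4173 x [-27.6  61.8] y [-28.7  28.7] z [56.5 57.4 58.3] (array([16.,  0.]), array([92.3, 58.3]), 0.0)
wrist foot top 2180 x [ 0.4 47.6] y [-14.2  13.5] z [93.  94.1 95. ] (array([21.8, -0.3]), array([52.3, 28. ]), -0.1)
wrist bar 8207 x [-33.   41.5] y [-9.   8.1] z [149.5 151.1 152. ] (array([ 3.5, -0.6]), array([77.7, 18.1]), 0.4)
scene plate 260 x [-83.5  90.1] y [-28.   28.8] z [27.6 29.8 31.9] (array([3.4, 0.8]), array([176.5,  57.1]), -1.0)
scene rim 372 x [-59.2  64.6] y [-28.6  28.7] z [54.9 57.2 59.2] (array([ 2.3, -0. ]), array([128.5,  58.1]), 0.0)
scene foot top 194 x [-8.  50.6] y [-13.8  12.8] z [92.3 94.2 96.5] (array([20.7, -0.5]), array([60.6, 27. ]), 0.3)
scene bar 197 x [-19.8  43.4] y [-8.9  7.3] z [148.5 151.1 153.5] (array([11.9, -0.7]), array([66.5, 16.8]), -0.3)
shift [ 0.0003 -0.0017 -0.0025] turn [-0.0001  0.0005 -0.0002]
[0.49316261 0.30808388 0.12087993] [-3.09854292e+00 -5.17825471e-01  1.64133800e-03]
```

View pics/w9s.png

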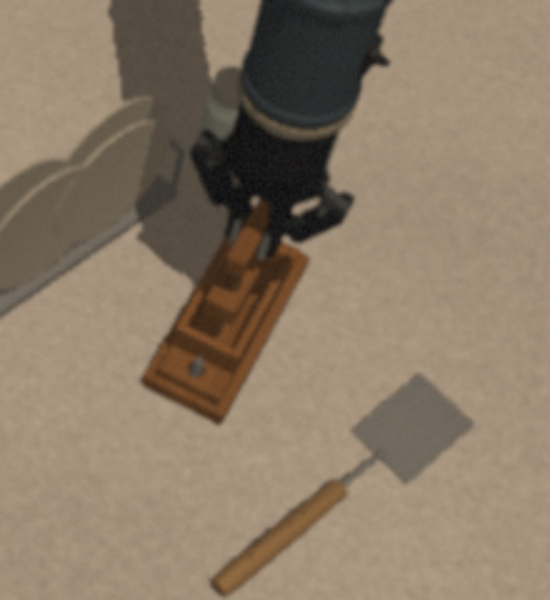

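The scene crop shows the stamp over the frame's mouth at px (235,290), pin in its hole at (197,366). Both views put the gap at about 14.7 mm, with the stamp centred within 0.5 mm and lined up.

```bash
python3 -c "
from rig import *
s=sense();print(s['eef_pos'],abs(s['qvel']).max());print(close_job())"
```

```text
[0.49316261 0.30808388 0.12087993] 0.0022110613176805544
the job is handed in; nothing more can be done
None
```

The frame sits flush on the base, released; the stamp is held still about 15 mm above its mouth, centred within about 0.5 mm, and the job was handed in at about 21 s with its verdict not shown.

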